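# Check the two heel tins and leave the brass one open

### The job

Two closed green tins stand on the cobbler's bench, one with brass horseshoe heel plates in it and one with black rubber heels. Lift the lid of each tin well clear to check what is inside; leave the tin of brass plates open with its lid lying on the cork mat, knob up, and put the other lid back so that the tin of rubber heels is fully closed. Set the lids down rather than dropping them.

Things in the scene. Friction and masses are not known exactly. Their poses are not given: they have to be found in the camera images.
- lid_brass_knob (a point): Centre of the upright round wooden knob (26 mm wide, 32 mm tall) on the lid that starts on the tin of brass plates; z up. Loose green lid, about 0.15 kg, 42 mm high: disc 110 mm wide, 4 mm thick, its top 16 mm below this point; below the disc a plug 80 mm wide, 6 mm deep, its underside 26 mm below this point. On a tin this point is 70 mm above the bench. Horseshoe plates, yellow, 35 mm.
- lid_rubber_knob (a point): The same point on an identical lid, which starts on the tin of black rubber heels (D-shaped, 32 mm wide); same sizes, z up, 70 mm above the bench when closed. Both tins look alike, and only the contents tell them apart: green, round, 100 mm wide outside, 94 mm inside, 50 mm tall, fixed to the bench.
- tin_rubber_rim (a point): Centre of the mouth of the tin of black rubber heels, level with its rim, 50 mm above the bench; z up. With the lid fully home the centre of its knob is 20 mm above this point; the lid's plug has 7 mm of play all round in the mouth. The tin does not move.
- mat: Plain cork mat fixed flat on the bench, 160 x 160 x 4 mm; origin at the centre of its underside, on the bench; x and y along its sides, z up. A lid lying on it has the centre of its knob 30 mm above the bench.
There are look-alikes about, which are no part of the job. What is shaped like the part that bears lid_brass_knob but purple is not meant. What is shaped like the part that bears lid_rubber_knob but pink is not meant.

How it is judged:
On the way:
1. the lid of the tin of rubber heels is lifted at least 40 mm off its tin, to look inside (before or after the other lid) (z of lid_rubber_knob in the frame of tin_rubber_rim above 0.06 m), for 0.2 s.
At the end, for the whole second after the job is handed in: Brass tin's lid released, at rest, flat on the mat (height within 6 mm), knob up within 10 degrees, its middle within 75 mm of the mat's centre along each side. Rubber tin's lid released, at rest, back on that tin: centred within 12 mm, fully down within 4 mm, level within 10 degrees (x of lid_brass_knob in the frame of mat between -0.075 and 0.075 m and y of lid_brass_knob in the frame of mat between -0.075 and 0.075 m and z of lid_brass_knob in the frame of mat between 0.024 and 0.036 m and angle between each of lid_brass_knob, lid_rubber_knob's own z axis and vertical below 0.17 rad and horizontal distance between lid_rubber_knob and tin_rubber_rim below 0.012 m and z of lid_rubber_knob in the frame of tin_rubber_rim below 0.024 m and linear speed of each of lid_brass, lid_rubber below 0.02 m/s); the robot touches nothing.
It fails at once if a lid is dropped or thrown (moving faster than 0.8 m/s while not held, about a 30 mm fall) (linear speed of lid_brass above 0.8 m/s and contact force between the fingers and lid_brass below 0.3 N).
It fails at once if a lid is dropped or thrown (moving faster than 0.8 m/s while not held, about a 30 mm fall) (linear speed of lid_rubber above 0.8 m/s and contact force between the fingers and lid_rubber below 0.3 N).
It also fails if it takes over 48 s, if anything falls off the work surface, if the arm or the gripper's body presses on something with over 40 N, if the wrist force passes 120 N, or if a joint passes its speed limit or range.

### The arm

A 7-joint arm with a two-finger parallel gripper is mounted at the origin on the work surface. World frame = base frame: x ahead of the robot, y to its left, z up, the work surface at z = 0. Lengths are in m, angles in rad, forces in N, time in s.
With the tool pointing down it reaches from about 0.4 to 0.9 m from the base axis. Payload 5.5 kg.
Tool frame: the origin (TCP) lies midway between the tips of the shut fingers; the grasp point (between the pads) lies 19 mm behind it; z points along the fingers, y is the line along which they close (so a half turn about z gives the same grasp; the last joint's range is limited). The gripper opens to 92 mm and grips with 3 to 60 N. Pads are 19 mm wide; open, the fingers measure 130 mm over their backs; the gripper's body (75 mm by 190 mm) begins 47 mm behind the grasp point.
Start: joints at [-0.869, 0.501, -0.427, 1.55, 0.221, 1.138, -0.21], TCP at [0.276, 0.588, 0.227] pointing down, gripper open.
Joint ranges: [-2.88, 2.88], [-0.31, 2.03], [-1.54, 1.56], [0.2, 2.42], [-1.41, 4.55], [0.19, 2.02], [-2.57, 2.57]. Speed limits (rad/s): [2.57, 2.57, 3.14, 3.14, 3.14, 3.14, 3.14].

### API

Orientations are given as a unit quaternion [w, x, y, z].
In Python, from station import r gives the robot as it stands.
- The arm moves only by the tool step_arm, never from a script. Its argument "series" is a list of rows, each a list of 5 numbers: the shift along the tool's x, y, z in cm, then the turn about the tool's z in rad, then the finger opening in cm, from 0 to 9.18. A call has 1 to 20 rows; each row shifts and turns the commanded pose from where the row before left it, along the tool's axes as they then stand; what a row does not reach is not made up. A row lasts 1/8 s, in which the tool goes at most 62.5 mm and 10.7 degrees, less where a joint would pass 70% of its speed; a pose out of reach is approached as far as the arm can. A call with a gripper value outside its range is refused whole. The fingers move at their own pace and stop on an object; "newtons" is the grip in N (left out, the last holds). Time passes only in rows, so rows that do not move let the fingers close. It gives the time, the measured TCP pose, the force, the opening and the grip force at its end, in the units of the state.
- r.observe(): the state, without advancing time (a new reading comes with each control period).
- r.capture(name): name is "scene" or "top"; returns a dict with "image" (400x640x3 uint8, red, green, blue), "fx", "fy", "cx", "cy" (pixels), "k1" (the pictures are not rectified: a ray, as slopes to the right and down, at radius r is drawn at 1 + k1 r^2 times it, then the intrinsics apply), "rvec" (rotation vector, rad) and "tvec" (3), from world to camera coordinates, as OpenCV has them. Camera axes: x right, y down, z forward; pixel columns grow to the right and rows downward; lengths in m; the calibration is good to about 2 mm. A picture is of the moment at which its call begins. There is no depth.
- r.finish_job(): hands the job in; it is judged then, once.
The state is a dict: "t": time; "joint_pos": joint angles; "joint_velocities": joint speeds; "joint_torque": joint torques, N m; "tool_pos": TCP position; "ee_rot": TCP orientation; "wrist_force": force on the tool from outside, world axes, zero at the start; "torque": the same for the moment, N m; "opening": finger opening in m; "grip_force": force on a finger pad.
Only numpy, scipy, OpenCV 4.12 (cv2) and the standard library are available. Lean on these libraries where they do the work, as an engineer would, in place of code of your own. Each camera call takes 0.05 s, during which the arm holds its last target. There are 200 camera calls.

## Working session

There is one attempt and no reset: what is moved stays moved. The work goes in short steps, Python scripts to look and compute and a tool call to move; the robot and the scene stay as the last step left them, time stands still between calls to the robot, and variables do not carry over. Pictures are saved under pics/ and viewed, at most 10 in all, crops included, and the job is handed in when it is done.

Besides the shell and the picture viewer there is one more tool, called after "Call:" as name(argument=value, ...), one argument or row to a line, values as JSON. step_arm: Moves the arm, as the interface text tells. Its arguments: {"type":"object","properties":{"series":{"type":"array"},"newtons":{"type":"number"}},"required":["series"]}

```bash
mkdir -p pics
cat > h.py <<'E'
import numpy as np, cv2
from station import r
def cap(n,f=None):
    c=r.capture(n)
    if f: cv2.imwrite('pics/'+f,c['image'][:,:,::-1])
    return c
def ray(c,u,v):
    x,y=cv2.undistortPoints(np.array([[[u,v]]],float),np.array([[c['fx'],0,c['cx']],[0,c['fy'],c['cy']],[0,0,1]]),np.array([c['k1'],0,0,0.]))[0,0]
    R=cv2.Rodrigues(np.array(c['rvec'],float))[0]; 
    return -R.T@np.array(c['tvec'],float).ravel(), R.T@np.array([x,y,1])
def pt(c,u,v,z):
    o,d=ray(c,u,v); return o+d*(z-o[2])/d[2]
def tri(c1,p1,c2,p2):
    A=np.zeros((3,3));b=np.zeros(3)
    for c,p in((c1,p1),(c2,p2)):
        o,d=ray(c,*p); d=d/np.linalg.norm(d); M=np.eye(3)-np.outer(d,d);A+=M;b+=M@o
    return np.linalg.solve(A,b)
E
python3 - <<'E'
from h import *
for n in('scene','top'):
    c=cap(n,n+'1.png'); print(n,ray(c,320,200))
s=r.observe();print(s)
E
```

```text
scene (array([ 1.14174739, -0.55103516,  0.72354683]), array([-0.62990694,  0.49402879, -0.59942507]))
top (array([ 0.36005825, -0.01767838,  1.20144979]), array([ 0.07848704,  0.00613823, -0.99692104]))
{'t': 0.1, 'joint_pos': array([-0.86881651,  0.50173524, -0.42676952,  1.55132086,  0.22078177,
        1.138303  , -0.21031931]), 'joint_velocities': array([ 2.82223191e-04, -2.96149835e-03,  4.35729109e-04, -2.55026061e-03,
        8.34481942e-04, -9.33389779e-06, -2.30292199e-04]), 'joint_torque': array([-1.02350058e-02, -5.67878473e+01, -5.83841398e+00, -2.79917264e+01,
       -6.90973294e-02,  2.42621521e-02,  3.19426567e-05]), 'tool_pos': array([0.27593226, 0.58784065, 0.22580076]), 'ee_rot': array([-2.15153868e-04,  2.17642337e-01,  9.76028212e-01, -8.34083537e-04]), 'wrist_force': array([0.5292889 , 0.44656653, 0.54908018]), 'torque': array([-0.02104737, -0.00043708, -0.03872152]), 'grip_force': 0.0, 'opening': 0.09167609461206845}
```

View pics/scene1.png

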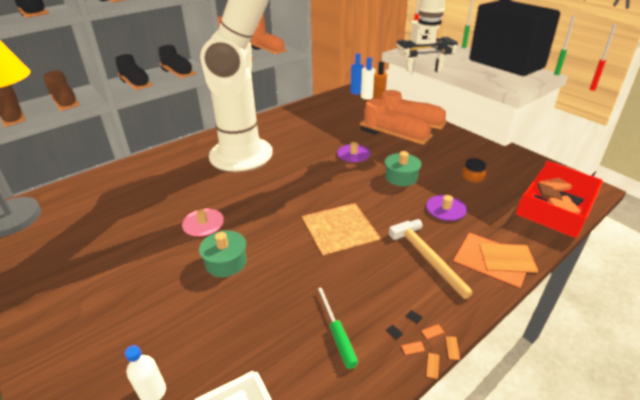

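View pics/top1.png

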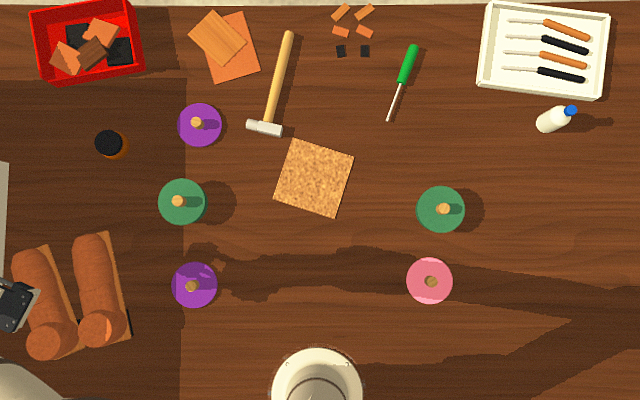

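Top view: green-lidded tins at about (181,202) and (441,209), mat at (314,178), purple lids at (200,125) and (194,285), pink lid at (429,281). In the scene view the knobs are at about (404,158) and (221,240).

Run:
```python
from h import *
c=cap('top'); im=c['image']; hsv=cv2.cvtColor(im,cv2.COLOR_RGB2HSV)
g=cv2.inRange(hsv,(65,80,40),(90,255,255))
for u0,v0 in((181,202),(441,209)):
    m=np.zeros_like(g);m[v0-40:v0+40,u0-40:u0+40]=255
    cs=cv2.findContours(g&m,0,1)[0];k=max(cs,key=cv2.contourArea)
    (u,v),rad=cv2.minEnclosingCircle(k);e=cv2.fitEllipse(cv2.convexHull(k))
    print('disc',u,v,rad,e,pt(c,u,v,.054),pt(c,*e[0],.054))
    h=cv2.inRange(hsv,(8,60,120),(25,200,255)); m=np.zeros_like(g);cv2.circle(m,(u0,v0),20,255,-1)
    ks=cv2.findContours(h&m,0,1)[0]
    if ks:
        k=max(ks,key=cv2.contourArea);(u,v),rad=cv2.minEnclosingCircle(k);print('knob',u,v,rad,pt(c,u,v,.08))
h=cv2.inRange(hsv,(10,90,150),(25,220,255));m=np.zeros_like(g);m[130:225,265:365]=255
h=cv2.morphologyEx(h&m,cv2.MORPH_CLOSE,np.ones((5,5)))
k=max(cv2.findContours(h,0,1)[0],key=cv2.contourArea);q=cv2.minAreaRect(k);print('mat',q,pt(c,*q[0],.004))
s=r.observe();print(s['t'])
from scipy.spatial.transform import Rotation as R
w,x,y,z=s['ee_rot'];print(R.from_quat([x,y,z,w]).as_matrix().round(3))
```

```text
disc 182.0833282470703 202.5 24.33643341064453 ((181.95648193359375, 201.69322204589844), (44.94074249267578, 48.724586486816406), 92.45474243164062) [0.44516769 0.31120353 0.054     ] [0.44705601 0.311541   0.054     ]
knob 178.5 200.35714721679688 7.016842365264893 [0.44815707 0.31200349 0.08      ]
disc 439.4282531738281 209.14573669433594 24.148704528808594 ((439.8863830566406, 209.10572814941406), (45.32701873779297, 48.20504379272461), 84.60218048095703) [ 0.42860923 -0.28774153  0.054     ] [ 0.42870098 -0.288799    0.054     ]
knob 442.5 208.0 7.159010887145996 [ 0.42965035 -0.28859615  0.08      ]
mat ((312.8186950683594, 177.51486206054688), (65.67765045166016, 65.78958892822266), 17.927919387817383) [0.50955949 0.00719218 0.004     ]
0.15
[[-0.905  0.425 -0.001]
 [ 0.425  0.905 -0.001]
 [ 0.    -0.001 -1.   ]]
```

Call:
step_arm(
  series=[
    [-2.72,-1.78,0.8,0,7],
    [-2.72,-1.78,0.8,0,7],
    [-2.72,-1.78,0.8,0,7],
    [-2.72,-1.78,0.8,0,7],
    [-2.72,-1.78,0.8,0,7],
    [-2.72,-1.78,0.8,0,7],
    [-2.72,-1.78,0.8,0,7],
    [-2.72,-1.78,0.8,0,7],
    [-2.72,-1.78,0.8,0,7],
    [-2.72,-1.78,0.8,0,7],
    [0,0,0,0,7],
    [0,0,0,0,7],
  ],
  newtons=25,
)

```text
t: 1.65
tool_pos: [0.4463, 0.3124, 0.1467]
ee_rot: [-0.0, 0.218, 0.976, 0.0]
wrist_force: [0.1, 0.4, 0.1]
opening: 0.0697
grip_force: 0.0
```

Call:
step_arm(
  series=[
    [0,0,2.5,0,7],
    [0,0,2.5,0,7],
    [0,0,2.0,0,7],
    [0,0,1.3,0,7],
    [0,0,0.5,0,7],
    [0,0,0,0,7],
    [0,0,0,0,0],
    [0,0,0,0,0],
    [0,0,0,0,0],
    [0,0,0,0,0],
    [0,0,0,0,0],
  ],
  newtons=25,
)

```text
t: 3.02
tool_pos: [0.447, 0.3121, 0.0589]
ee_rot: [0.0, 0.218, 0.976, 0.0]
wrist_force: [0.8, 1.0, 0.8]
opening: 0.0253
grip_force: 25.0
```

Call:
step_arm(
  series=[
    [0,0,-0.5,0,0],
    [0,0,-1.5,0,0],
    [0,0,-2.5,0,0],
    [0,0,-3,0,0],
    [0,0,-3,0,0],
    [0,0,-2.5,0,0],
    [0,0,-1,0,0],
    [0,0,0,0,0],
    [0,0,0,0,0],
  ],
)

```text
t: 4.15
tool_pos: [0.4461, 0.3112, 0.1977]
ee_rot: [-0.001, 0.218, 0.976, -0.001]
wrist_force: [0.1, 0.3, -2.1]
opening: 0.0253
grip_force: 25.0
```

Run:
```python
from h import *
c=cap('scene')
cv2.imwrite('pics/s2.png',cv2.resize(c['image'][90:230,320:490,::-1],None,fx=4,fy=4,interpolation=2))
print(r.observe()['wrist_force'])
```

```text
[-0.11370271  0.135107   -1.39620438]
```

View pics/s2.png

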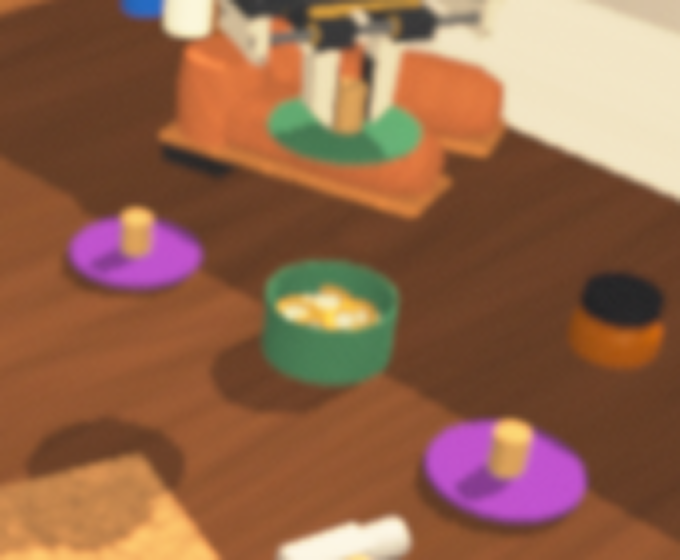

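The crop shows the lifted lid at (345,130) and yellow plates in the open tin at (330,308), so this is the brass tin. I'm taking the lid to the mat.

Call:
step_arm(
  series=[
    [-1,-1.3,0,0,0],
    [-1.95,-2.6,0,0,0],
    [-1.95,-2.6,0,0,0],
    [-1.95,-2.6,0.5,0,0],
    [-1.95,-2.6,1,0,0],
    [-1.95,-2.6,1,0,0],
    [-1.95,-2.6,1,0,0],
    [-1.95,-2.6,1,0,0],
    [-1.95,-2.6,1,0,0],
    [-1.95,-2.6,1,0,0],
    [-0.2,-0.15,1,0,0],
    [0,0,0.5,0,0],
    [0,0,0,0,0],
    [0,0,0,0,0],
  ],
)

```text
t: 5.95
tool_pos: [0.511, 0.0082, 0.119]
ee_rot: [0.0, 0.217, 0.976, 0.0]
wrist_force: [-0.8, 0.6, -2.9]
opening: 0.0257
grip_force: 25.0
```

Run:
```python
from h import *
c=cap('scene')
cv2.imwrite('pics/s3.png',cv2.resize(c['image'][120:290,250:450,::-1],None,fx=3,fy=3,interpolation=2))
```

```text
(no output)
```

View pics/s3.png

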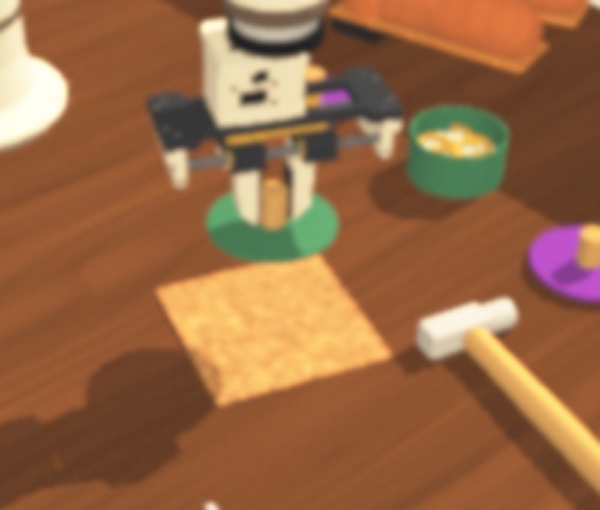

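The lid hangs level at (272,225) in the crop, above the mat at (270,330), so I can lower it.

Call:
step_arm(
  series=[
    [0,0,1.5,0,0],
    [0,0,2,0,0],
    [0,0,2,0,0],
    [0,0,2,0,0],
    [0,0,1.2,0,0],
    [0,0,0.6,0,0],
    [0,0,0.3,0,0],
    [0,0,0.2,0,0],
    [0,0,0.1,0,0],
    [0,0,0,0,0],
    [0,0,0,0,0],
  ],
)

```text
t: 7.38
tool_pos: [0.5111, 0.0071, 0.0199]
ee_rot: [0.0, 0.218, 0.976, 0.0]
wrist_force: [-0.5, 0.0, -1.5]
opening: 0.0253
grip_force: 25.0
```

Call:
step_arm(
  series=[
    [0,0,0.1,0,0],
    [0,0,0.05,0,0],
    [0,0,0,0,0],
    [0,0,0,0,0],
  ],
)

```text
t: 7.88
tool_pos: [0.5111, 0.0071, 0.0189]
ee_rot: [0.0, 0.218, 0.976, -0.0]
wrist_force: [-1.3, -0.3, 6.1]
opening: 0.0252
grip_force: 25.0
```

Call:
step_arm(
  series=[
    [0,0,0,0,4],
    [0,0,0,0,7],
    [0,0,0,0,7],
    [0,0,-1.5,0,7],
    [0,0,-3,0,7],
    [0,0,-4,0,7],
    [0,0,-3.5,0,7],
    [-0.4,-2.02,0,0,7],
    [-0.6,-3.5,0,0,7],
    [-0.6,-3.5,0,0,7],
    [-0.6,-3.5,0,0,7],
    [-0.6,-3.5,0,0,7],
    [-0.6,-3.5,0,0,7],
    [-0.6,-3.5,0,0,7],
    [-0.6,-3.5,0,0,7],
    [-0.54,-3.71,0,0,7],
    [0,0,0,0,7],
    [0,0,0,0,7],
  ],
)

```text
t: 10.12
tool_pos: [0.4293, -0.2878, 0.1388]
ee_rot: [0.0, 0.218, 0.976, 0.0]
wrist_force: [0.7, 0.1, 0.8]
opening: 0.0699
grip_force: 0.0
```

Run:
```python
from h import *
c=cap('scene')
cv2.imwrite('pics/s4.png',cv2.resize(c['image'][120:330,120:450,::-1],None,fx=2.4,fy=2.4,interpolation=2))
c=cap('top')
cv2.imwrite('pics/t4.png',cv2.resize(c['image'][100:330,220:540,::-1],None,fx=2.4,fy=2.4,interpolation=2))
```

```text
(no output)
```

View pics/s4.png

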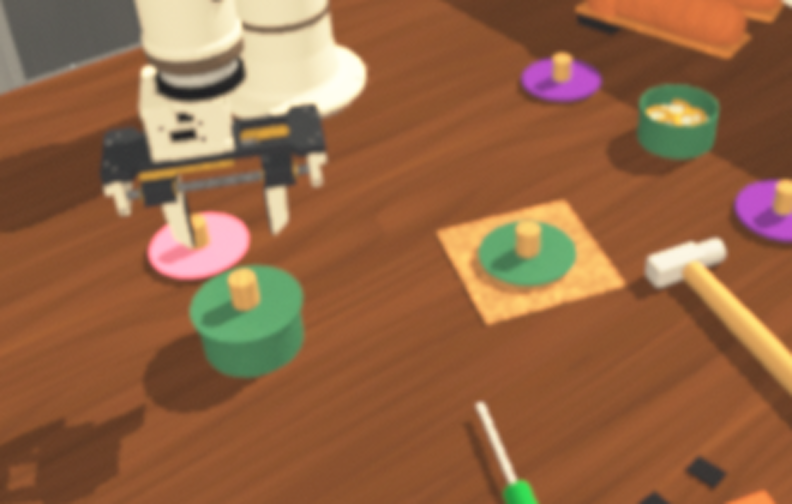

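The brass lid lies flat, knob up, near the mat centre at (527,250) in the crop. The gripper is above the other tin, whose knob is at (244,288).

Call:
step_arm(
  series=[
    [0,0,2,0,7],
    [0,0,2.3,0,7],
    [0,0,2.0,0,7],
    [0,0,1.2,0,7],
    [0,0,0.5,0,7],
    [0,0,0,0,7],
    [0,0,0,0,0],
    [0,0,0,0,0],
    [0,0,0,0,0],
    [0,0,0,0,0],
    [0,0,0,0,0],
  ],
)

```text
t: 11.6
tool_pos: [0.429, -0.2884, 0.0582]
ee_rot: [0.0, 0.218, 0.976, 0.0]
wrist_force: [0.6, -0.7, 0.6]
opening: 0.0251
grip_force: 25.0
```

Call:
step_arm(
  series=[
    [0,0,-0.5,0,0],
    [0,0,-1.5,0,0],
    [0,0,-2.5,0,0],
    [0,0,-3,0,0],
    [0,0,-2.5,0,0],
    [0,0,-1,0,0],
    [0,0,0,0,0],
    [0,0,0,0,0],
    [0,0,0,0,0],
    [0,0,0,0,0],
  ],
)

```text
t: 12.85
tool_pos: [0.4286, -0.2881, 0.1674]
ee_rot: [-0.001, 0.218, 0.976, 0.0]
wrist_force: [-0.5, -0.4, -2.3]
opening: 0.0259
grip_force: 25.0
```

Run:
```python
from h import *
c=cap('scene')
cv2.imwrite('pics/s5.png',cv2.resize(c['image'][170:290,150:310,::-1],None,fx=4,fy=4,interpolation=2))
```

```text
(no output)
```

View pics/s5.png

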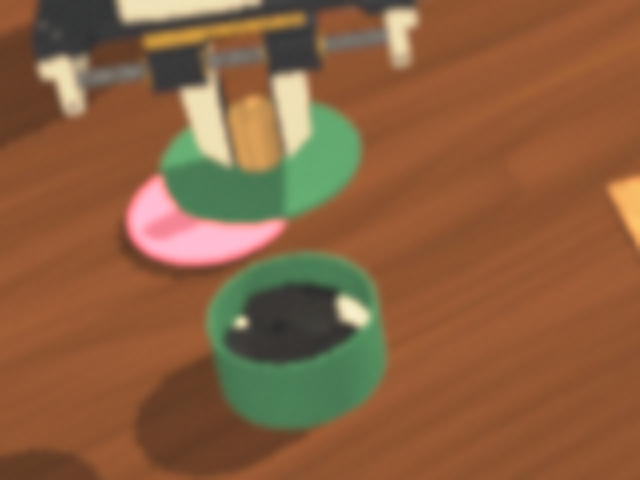

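The crop shows black heels in the open tin at (295,320), with the lid well clear above. This is the rubber tin, so I'm lowering its lid straight back.

Call:
step_arm(
  series=[
    [0,0,1,0,0],
    [0,0,2,0,0],
    [0,0,2,0,0],
    [0,0,2,0,0],
    [0,0,1.5,0,0],
    [0,0,0.8,0,0],
    [0,0,0.5,0,0],
    [0,0,0.4,0,0],
    [0,0,0.3,0,0],
    [0,0,0.2,0,0],
    [0,0,0.1,0,0],
    [0,0,0,0,0],
    [0,0,0,0,0],
  ],
)

```text
t: 14.52
tool_pos: [0.4291, -0.2884, 0.0603]
ee_rot: [0.0, 0.218, 0.976, -0.0]
wrist_force: [-0.7, -0.3, -1.9]
opening: 0.0256
grip_force: 25.0
```

Call:
step_arm(
  series=[
    [0,0,0.1,0,0],
    [0,0,0.1,0,0],
    [0,0,0.05,0,0],
    [0,0,0,0,0],
    [0,0,0,0,0],
  ],
)

```text
t: 15.15
tool_pos: [0.4291, -0.2884, 0.0582]
ee_rot: [0.0, 0.218, 0.976, -0.0]
wrist_force: [-1.4, 1.1, 5.6]
opening: 0.0254
grip_force: 25.0
```

Contact came at the original height, so I'm releasing, lifting, and backing away towards the mat side and out of view.

Call:
step_arm(
  series=[
    [0,0,0,0,4],
    [0,0,0,0,7],
    [0,0,0,0,7],
    [0,0,-1.5,0,7],
    [0,0,-3,0,7],
    [0,0,-4,0,7],
    [0,0,-4,0,7],
    [0,0,-3,0,7],
    [1,-2,-1,0,7],
    [1.5,-3,0,0,7],
    [1.5,-3,0,0,7],
    [1,-3,0,0,7],
    [0,-2,0,0,7],
    [0,0,0,0,7],
    [0,0,0,0,7],
  ],
)

```text
t: 17.02
tool_pos: [0.3292, -0.3839, 0.2231]
ee_rot: [0.0, 0.217, 0.976, 0.0]
wrist_force: [-0.6, 0.2, 0.0]
opening: 0.07
grip_force: 0.0
```

Run:
```python
from h import *
c=cap('scene')
cv2.imwrite('pics/s6.png',cv2.resize(c['image'][120:330,120:450,::-1],None,fx=2.4,fy=2.4,interpolation=2))
c=cap('top');
print(r.observe()['grip_force'],r.observe()['t'])
hsv=cv2.cvtColor(c['image'],cv2.COLOR_RGB2HSV);g=cv2.inRange(hsv,(65,80,40),(90,255,255))
for k in cv2.findContours(g,0,1)[0]:
    if cv2.contourArea(k)>400:
        e=cv2.fitEllipse(cv2.convexHull(k));print(e,pt(c,*e[0],.054),pt(c,*e[0],.014))
```

```text
0.0 17.125
((439.9526672363281, 209.15008544921875), (45.21074676513672, 48.190330505371094), 86.98604583740234) [ 0.42859772 -0.28894938  0.054     ] [ 0.430987   -0.29840586  0.014     ]
((313.6490478515625, 176.81373596191406), (43.257667541503906, 44.00563049316406), 94.03073120117188) [0.50496815 0.00420577 0.054     ] [0.51001969 0.00496865 0.014     ]
```

View pics/s6.png

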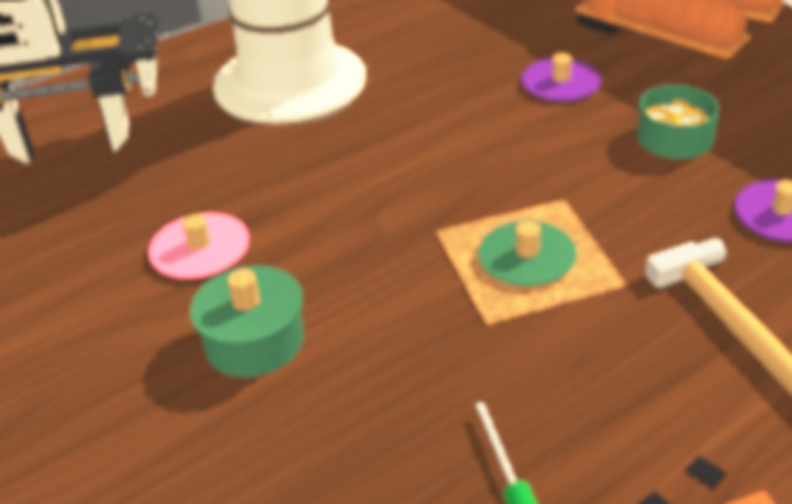

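The rubber tin is closed (knob at (244,288), same as before), the brass lid is flat on the mat at (527,250), and the gripper is clear.

```bash
python3 -c "
from station import r
print(r.finish_job())"
```

```text
the job is handed in; nothing more can be done
None
```

I handed the job in at about 17 s: the brass tin stands open with its lid knob-up near the centre of the cork mat, and the lid is back fully down on the rubber-heel tin; no verdict came back.

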